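# Draw out the sprung loupe and hold it over the lens

### The job

I need the loupe over the lens: press the stand's release button fully down and let it up again, so that the boom springs free, then take the boom's upright grip, pull it straight out past the first stop until it reaches the second stop. The boom springs back if let go, so keep holding it there: finish while holding the loupe fully extended, and leave the lens and the other things on the bench where they are.

Things in the scene. Friction and masses are not known exactly. Their poses are not given: they have to be found in the camera images.
- stand: bench stand of the loupe, fixed. Grey foot plate 130 x 100 mm, 12 mm high, carrying a grey housing 120 (its x) x 50 x 40 mm, top 98 mm above the bench. Origin at the centre of the foot's underside, z up. The boom slides level out of the housing along the stand's OWN -x axis, its centre line 78 mm above the bench
- release_top (a point): centre of the top face of the release button: round, grey, 28 mm across, in a dark collar 44 mm across, 12 mm high, on top of the housing above the stand's origin. Top face 120 mm above the bench when up. Pressed straight down
- release (a joint): travel of the release button, m: 0 up, 0.006 fully down. Sprung: 1.5 N to start, 5 N fully down. Pressing it fully unlatches the boom, which then springs out 15 to 18 mm by itself and stays unlatched after the button is let up
- pull_knob: black head at the end of the boom: upright grip and loupe. Origin on the boom's centre line under the grip, 78 mm above the bench; axes parallel to the stand's. The grip is a square block, 22 x 22 mm, faces along x and y, rising from a 24 mm cube on the boom. While latched its middle is 108 mm from the stand's origin along the stand's -x, 37 mm clear of the housing
- knob_top (a point): centre of the grip's top face, 50 mm above the head's origin, 128 mm above the bench
- loupe (a point): centre of the loupe: a level round magnifier 78 mm over its black rim, 10 mm thick, 55 mm beyond the grip along the head's -x, its rim top 83 mm above the bench
- inner (a joint): how far the thin inner rod (13 mm) is out of the outer tube, m: 0 latched, about 0.017 sprung free, 0.060 at its stop (the first stop of the pull). A return spring pulls it back with 2.5 N at 0.060
- outer (a joint): how far the outer tube (19 mm) is out of the housing, m: 0 in, 0.060 at its stop. It starts to move at about 5 N, once the inner rod is at its stop; its spring pulls back with 6.5 N at 0.060. Second stop = both joints at 0.060: the grip is then 120 mm out from where it was latched. Let go, both spring back
- lens: clear spectacle lens blank, 70 mm across, 8.5 mm high, loose, lying on a black rubber pad (120 x 120 x 6 mm) about where the loupe ends up. Origin at its underside's centre
- spectacles: black spectacles, about 140 mm wide, 9 mm high, lying flat with temples opened (120 mm), loose beside the boom on the side of the stand's -y. Origin at the middle of the front, at the bench
- screwdriver: small screwdriver 150 mm long, lying loose beside the boom on the side of the stand's +y. Origin at its underside
- jar: small red jar 48 mm across, 70 mm high, loose near the stand. Origin at its underside's centre
- lens_case: dark green box 70 x 90 x 35 mm, loose behind the stand. Origin at its underside's centre
- block_cup: little brass lens block 26 mm across, 18 mm high, loose beside the boom. Origin at its underside's centre
- job_tray: grey open tray 200 x 130 x 40 mm, loose, off to the robot's right. Origin at its underside's centre

How it is judged:
By the outcome, as a careful person would: the job done as asked, in the order asked, and still so for the second after the job is handed in, while the arm keeps its last pose, push and grip.
It also fails if it takes over 40 s, if anything falls off the work surface, if the arm or the gripper's body presses on something with over 40 N, if the wrist force passes 120 N, or if a joint passes its speed limit or range.

### The arm

A 7-joint arm with a two-finger parallel gripper is mounted at the origin on the work surface. World frame = base frame: x ahead of the robot, y to its left, z up, the work surface at z = 0. Lengths are in m, angles in rad, forces in N, time in s.
With the tool pointing down it reaches from about 0.425 to 1.025 m from the base axis. Payload 3.6 kg.
Tool frame: the origin (TCP) lies midway between the tips of the shut fingers; the grasp point (between the pads) lies 19 mm behind it; z points along the fingers, y is the line along which they close (so a half turn about z gives the same grasp; the last joint's range is limited). The gripper opens to 85 mm and grips with 20 to 120 N. Pads are 22 mm wide; open, the fingers measure 114 mm over their backs; the gripper's body (76 mm by 85 mm) begins 54 mm behind the grasp point. The pads swing forward as they close: fully open they stand 13 mm farther back than shut.
Start: joints at [1.248, 0.591, 0.048, 1.609, -0.033, 0.943, -0.034], TCP at [0.165, -0.706, 0.231] pointing down, gripper open.
Joint ranges: [-2.69, 2.69], [-0.47, 2.24], [-1.27, 1.36], [0.19, 2.51], [-1.53, 4.68], [0.08, 2.07], [-3.09, 3.09]. Speed limits (rad/s): [2.57, 2.57, 3.14, 3.14, 3.14, 3.14, 3.14].

### API

Orientations are given as a 3x3 rotation matrix whose columns are the frame's x, y, z axes.
In Python, from rig import ctrl, grab_frame, calibration gives the robot as it stands. The module is installed in compiled form; this text tells all that it offers.
- The arm moves only by the tool jog_arm, never from a script. Its argument "targets" is a list of rows, each an object of numbers: "x", "y", "z": the shift along the tool's x, y, z in cm; "roll": the turn about the tool's z in rad. A call has 1 to 5 rows; each row is the pose to reach, as a shift and turn from the pose commanded when the call began, along the tool's axes at that moment; what a row does not reach only later rows make up. A row lasts 1/8 s, in which the tool goes at most 62.5 mm and 10.7 degrees, less where a joint would pass 70% of its speed; a pose out of reach is approached as far as the arm can. A call with a gripper value outside its range is refused whole. "claw" is the finger opening in cm, from 0 to 8.54, set as the call begins (left out, the last holds). The fingers move at their own pace and stop on an object; "newtons" is the grip in N (left out, the last holds). Time passes only in rows, so rows that repeat a pose let the fingers close. It gives the time, the measured TCP pose, the force, the opening and the grip force at its end, in the units of the state.
- ctrl.read_state(): the state, without advancing time (a new reading comes with each control period).
- grab_frame(name): name is "scene" or "side" or "wrist"; returns the picture (420x560x3 uint8, blue, green, red); there is no depth.
- calibration(name): a dict with "fovy" (degrees; the focal length in pixels is half the picture's height over the tangent of half this angle, whatever the lens; pixels are square), "cx", "cy" (the principal point, pixels), "xyz" and "attitude" of the camera in the world. Camera axes: x right, y down, z forward; pixel columns grow to the right and rows downward; lengths in m; the calibration is good to about 2 mm. The wrist camera is an equidistant fisheye: a pixel r from the principal point sees the ray r / f radians off the axis. A picture is of the moment at which its call begins: read the wrist's pose just before it. calibration takes no time and is no camera call; for the wrist camera it gives the pose at the moment of the call.
- ctrl.job_done(): hands the job in; it is judged then, once.
The state is a dict: "time_s": time; "joint_pos": joint angles; "qvel": joint speeds; "joint_efforts": joint torques, N m; "eef_pos": TCP position; "eef_rot": TCP orientation; "wrist_force": force on the tool from outside, world axes, zero at the start; "moment": the same for the moment, N m; "finger_gap": opening from 0.0 (shut) to 1.0 (fully open); "finger_force": force on a finger pad.
Only numpy, scipy, OpenCV 4.12 (cv2) and the standard library are available. Lean on these libraries where they do the work, as an engineer would, in place of code of your own. Each camera call takes 0.05 s, during which the arm holds its last target. There are 200 camera calls.

## Working session

There is one attempt and no reset: what is moved stays moved. The work goes in short steps, Python scripts to look and compute and a tool call to move; the robot and the scene stay as the last step left them, time stands still between calls to the robot, and variables do not carry over. Pictures are saved under pics/ and viewed, at most 12 in all, crops included, and the job is handed in when it is done.

Besides the shell and the picture viewer there is one more tool, called after "Request:" as a command line: name --argument value ..., lists and objects as JSON in quotes. jog_arm: Moves the arm, as the interface text tells. Its arguments: {"type":"object","properties":{"targets":{"type":"array"},"claw":{"type":"number"},"newtons":{"type":"number"}},"required":["targets"]}

```bash
mkdir -p pics; python3 - <<'E'
from rig import ctrl, grab_frame, calibration
import cv2,numpy as np
for n in ("scene","side"):
    c=calibration(n);print(n,c)
    cv2.imwrite(f"pics/{n}0.png",grab_frame(n))
s=ctrl.read_state();print(s["time_s"],s["eef_pos"],np.round(s["eef_rot"],3))
E
```

```text
scene {'fovy': 44.03720553368675, 'cx': 282.82092370238985, 'cy': 209.18570274496972, 'xyz': array([ 1.68248948, -0.25524122,  0.99831868]), 'attitude': array([[ 0.14480916,  0.62305792, -0.76865411],
       [ 0.98937234, -0.08086064,  0.1208467 ],
       [ 0.01314063, -0.77798483, -0.62814563]])}
side {'fovy': 55.21547540676275, 'cx': 282.49545853512427, 'cy': 210.98836521613634, 'xyz': array([0.54828716, 0.60931428, 0.82745453]), 'attitude': array([[-0.99522626, -0.07762279,  0.05915566],
       [-0.09677294,  0.70641577, -0.70115031],
       [ 0.01263675, -0.70352787, -0.71055531]])}
0.1 [ 0.16497421 -0.70519478  0.23024085] [[ 0.974  0.228 -0.001]
 [ 0.228 -0.974  0.002]
 [-0.    -0.002 -1.   ]]
```

View pics/scene0.png

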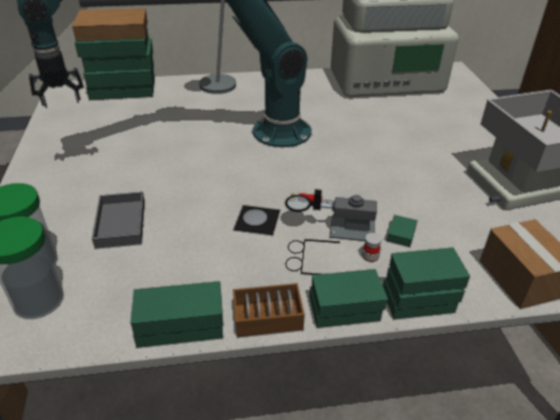

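View pics/side0.png

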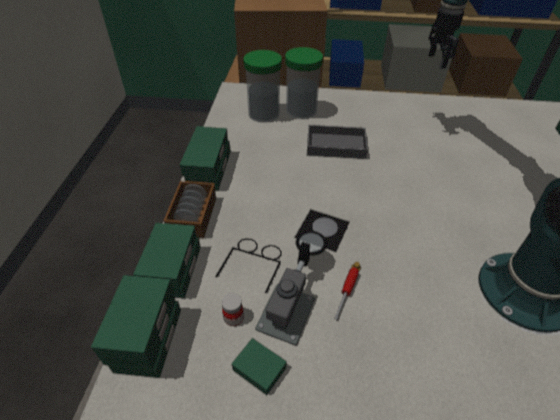

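The scene view has the stand at about (355,215), the grip at (318,197) and the lens pad at (257,219). The side view has the button at (288,285), the grip at (304,253) and the lens at (323,228). I'll zoom in on both.

```bash
python3 - <<'E'
import cv2,numpy as np
a=cv2.imread("pics/scene0.png")[180:250,230:410]; b=cv2.imread("pics/side0.png")[210:350,220:370]
cv2.imwrite("pics/ca.png",cv2.resize(a,None,fx=4.4,fy=4.4,interpolation=cv2.INTER_CUBIC))
cv2.imwrite("pics/cb.png",cv2.resize(b,None,fx=4,fy=4,interpolation=cv2.INTER_CUBIC))
E
```

```text
(no output)
```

View pics/ca.png

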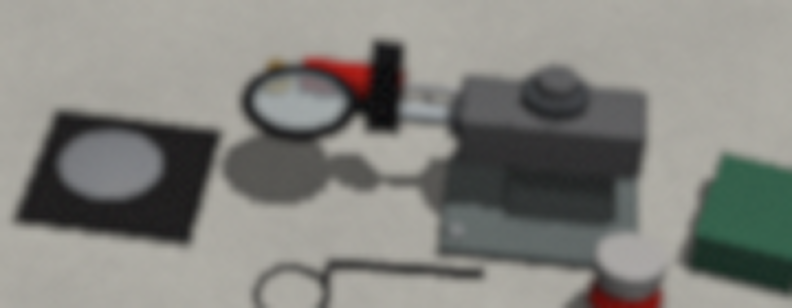

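View pics/cb.png

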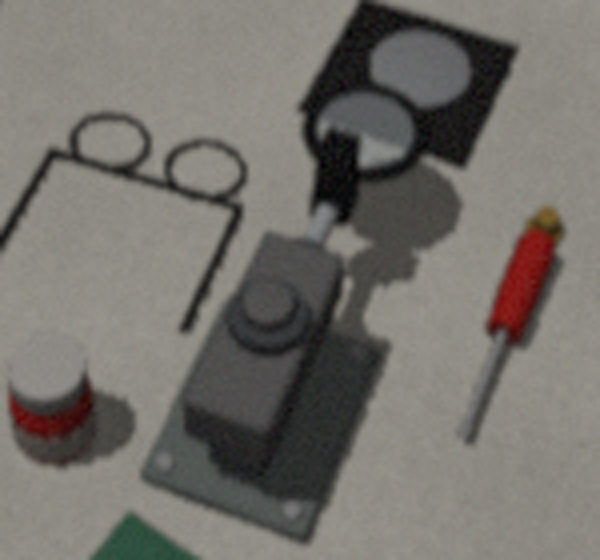

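Crop A shows the button top at (560,78), the grip top at (388,47), the loupe at (299,101) and the lens at (110,164). Crop B shows the same points at (270,302), (342,138), (362,131) and (421,68).

```bash
cat > h.py <<'E'
from rig import ctrl, grab_frame, calibration
import cv2,numpy as np
def ray(n,p):
    c=calibration(n);f=210/np.tan(np.radians(c["fovy"])/2)
    d=np.array([(p[0]-c["cx"])/f,(p[1]-c["cy"])/f,1.]);return c["xyz"],c["attitude"]@d
def onz(n,p,z):
    o,d=ray(n,p);return o+d*(z-o[2])/d[2]
def tri(p,q):
    A=[];b=[]
    for n,x in (("scene",p),("side",q)):
        o,d=ray(n,x);d=d/np.linalg.norm(d);P=np.eye(3)-np.outer(d,d);A.append(P);b.append(P@o)
    return np.linalg.lstsq(np.vstack(A),np.hstack(b),rcond=None)[0]
S=lambda u,v:(230+(u+.5)/4.4-.5,180+(v+.5)/4.4-.5)
D=lambda u,v:(220+(u+.5)/4-.5,210+(v+.5)/4-.5)
E
python3 - <<'E'
from h import *
np.set_printoptions(precision=4,suppress=True)
for n,a,b,z in (("button",(560,78),(270,302),.12),("knob",(388,47),(342,138),.128),("loupe",(299,101),(362,131),.083),("lens",(110,164),(421,68),.0145),
 ("hA",(466,79),(343,262),.098),("hB",(458,128),(265,233),.098),("hC",(645,95),(268,430),.098),("hD",(641,143),(185,403),.098)):
    print(n,onz("scene",S(*a),z),onz("side",D(*b),z),tri(S(*a),D(*b)))
E
```

```text
button [0.5823 0.1255 0.12  ] [0.5764 0.1279 0.12  ] [0.577  0.1265 0.1166]
knob [0.5468 0.0215 0.128 ] [0.5452 0.0188 0.128 ] [0.546  0.0207 0.1286]
loupe [ 0.5381 -0.0331  0.083 ] [ 0.5333 -0.026   0.083 ] [ 0.5327 -0.0314  0.0778]
lens [ 0.5037 -0.154   0.0145] [ 0.4943 -0.1454  0.0145] [ 0.4938 -0.1531  0.0062]
hA [0.548  0.0743 0.098 ] [0.5395 0.0825 0.098 ] [0.5392 0.077  0.0908]
hB [0.5968 0.058  0.098 ] [0.5841 0.0674 0.098 ] [0.5849 0.061  0.0887]
hC [0.5792 0.1848 0.098 ] [0.5714 0.1899 0.098 ] [0.5719 0.1872 0.0925]
hD [0.6262 0.1685 0.098 ] [0.6151 0.1789 0.098 ] [0.6158 0.1731 0.0887]
```

Request:
jog_arm --targets '[{"x": 3.8, "y": -4.6, "roll": 0.1}, {"x": 7.6, "y": -9.2, "roll": 0.2}, {"x": 11.4, "y": -13.8, "roll": 0.3}, {"x": 15.2, "y": -18.4, "roll": 0.4}, {"x": 19, "y": -23, "roll": 0.5}]' --claw 0

```text
invalid input
```

```bash
cat >> h.py <<'E'
def go(x,y,z,ang=None):
    s=ctrl.read_state();R=np.array(s["eef_rot"]);d=R.T@(np.array([x,y,z])-s["eef_pos"])*100
    a=np.degrees(np.arctan2(R[1,1],R[0,1]))
    print("t",s["time_s"],"tcp",np.round(s["eef_pos"],4),"yang",round(a,2),"tilt",np.round(R[:2,2],4),"F",np.round(s["wrist_force"],1),"gap",s["finger_gap"],"ff",s["finger_force"])
    print("move cm",np.round(d,2), "roll",None if ang is None else round(np.radians(a-ang),3))
E
python3 -c "
from h import *
go(.579,.127,.2,-105.7)"
```

```text
t 0.1 tcp [ 0.165  -0.7052  0.2302] yang -76.83 tilt [-0.0006  0.002 ] F [-0.  -0.4 -0.3] gap 1.000579114871492 ff 0.0
move cm [ 59.28 -71.59   3.16] roll 0.504
```

Request:
jog_arm --targets '[{"x": 3.8, "y": -4.6, "z": 0, "roll": 0.1}, {"x": 7.6, "y": -9.2, "z": 0, "roll": 0.2}, {"x": 11.4, "y": -13.8, "z": 0, "roll": 0.3}, {"x": 15.2, "y": -18.4, "z": 0, "roll": 0.4}, {"x": 19, "y": -23, "z": 0, "roll": 0.5}]' --claw 0

```text
time_s: 0.72
eef_pos: [0.2984, -0.4367, 0.2311]
eef_rot: [[0.963, -0.27, -0.0], [-0.27, -0.963, 0.0], [-0.0, -0.0, -1.0]]
wrist_force: [1.3, -0.2, 0.1]
finger_gap: 0.001
finger_force: 0.0
```

```bash
python3 -c "
from h import *
go(.579,.127,.2,-105.7)"
```

```text
t 0.725 tcp [ 0.2984 -0.4367  0.2311] yang -105.67 tilt [-0.      0.0004] F [ 1.3 -0.2  0.1] gap 0.0011869966804404386 ff 0.0
move cm [ 11.8  -61.85   3.13] roll 0.001
```

Request:
jog_arm --targets '[{"x": 1.1, "y": -5.8, "z": 0, "roll": 0}, {"x": 2.2, "y": -11.6, "z": 0, "roll": 0}, {"x": 3.3, "y": -17.4, "z": 0, "roll": 0}, {"x": 4.4, "y": -23.2, "z": 0, "roll": 0}, {"x": 5.5, "y": -29, "z": 0, "roll": 0}]'

```text
time_s: 1.35
eef_pos: [0.4286, -0.1721, 0.2313]
eef_rot: [[0.964, -0.267, 0.0], [-0.267, -0.964, -0.0], [0.0, 0.0, -1.0]]
wrist_force: [1.4, -0.7, -0.1]
finger_gap: 0.004
finger_force: 0.0
```

Request:
jog_arm --targets '[{"x": 1.2, "y": -5.8, "z": 0, "roll": 0}, {"x": 2.4, "y": -11.6, "z": 0, "roll": 0}, {"x": 3.6, "y": -17.4, "z": 0, "roll": 0}, {"x": 4.8, "y": -22, "z": 0, "roll": 0}, {"x": 5, "y": -23, "z": 0, "roll": 0}]'

```text
time_s: 1.98
eef_pos: [0.5392, 0.0386, 0.2311]
eef_rot: [[0.965, -0.261, 0.001], [-0.261, -0.965, 0.002], [0.0, -0.002, -1.0]]
wrist_force: [0.7, 0.1, 0.6]
finger_gap: -0.003
finger_force: 0.0
```

```bash
python3 -c "
from h import *
go(.579,.127,.2,-105.7)
c=calibration('wrist');print(c)
cv2.imwrite('pics/w0.png',grab_frame('wrist'))"
```

```text
t 1.975 tcp [0.5392 0.0386 0.2311] yang -105.13 tilt [0.001  0.0017] F [0.7 0.1 0.6] gap -0.0028992066913660526 ff 0.0
move cm [ 1.54 -9.56  3.13] roll 0.01
{'fovy': 65.70646984690485, 'cx': 275.529131606769, 'cy': 212.24536719201825, 'xyz': array([0.61233173, 0.0179825 , 0.37228751]), 'attitude': array([[-2.61641495e-01, -9.22155160e-01, -2.84909791e-01],
       [-9.65164881e-01,  2.49770173e-01,  7.79205529e-02],
       [-6.92871987e-04,  2.95372175e-01, -9.55382017e-01]])}
```

View pics/w0.png

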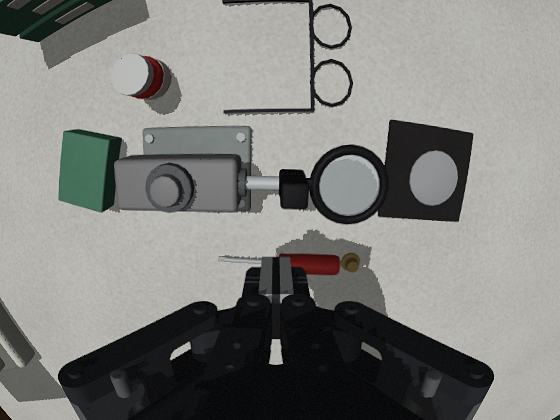

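The wrist view shows the button top at (169,186), the grip at x 280–307 and y 170–208 with its top face near (293,184), the loupe at (349,184) and the lens at (434,178).

```bash
cat >> h.py <<'E'
def wz(c,p,z):
    f=210/np.tan(np.radians(c["fovy"])/2);v=np.array([p[0]-c["cx"],p[1]-c["cy"]]);r=np.hypot(*v);t=r/f
    d=c["attitude"]@np.r_[np.sin(t)*v/r,np.cos(t)];return c["xyz"]+d*(z-c["xyz"][2])/d[2]
E
python3 - <<'E'
from h import *
np.set_printoptions(precision=4,suppress=True)
c=calibration('wrist')
img=cv2.imread('pics/w0.png')
g=cv2.cvtColor(img,cv2.COLOR_BGR2GRAY)
ci=cv2.HoughCircles(g[150:225,130:210],cv2.HOUGH_GRADIENT,1,1,param1=80,param2=12,minRadius=12,maxRadius=30)
print(ci[0][:6]+[130,150,0])
for n,p,z in(("btn",(168.5,186),.12),("knobTopEdgeMid",(293,170),.128),("knobL",(280,185),.128),("knobR",(307,185),.128),("loupe",(349,184),.083),("lens",(434,178),.0145),("hTL",(117,158),.098),("hTR",(239,155),.098),("hBR",(239,211),.098),("hBL",(117,211),.098)):
    print(n,wz(c,p,z))
E
```

```text
[[169.5 187.5  24.9]
 [167.5 187.5  22.7]
 [170.5 186.5  25. ]
 [171.5 190.5  21.7]
 [166.5 189.5  16. ]
 [173.5 189.5  22.7]]
btn [0.5816 0.1167 0.12  ]
knobTopEdgeMid [0.568  0.0154 0.128 ]
knobL [0.5593 0.028  0.128 ]
knobR [0.5539 0.0079 0.128 ]
loupe [ 0.5341 -0.032   0.083 ]
lens [ 0.4966 -0.1508  0.0145]
hTL [0.6186 0.1662 0.098 ]
hTR [0.5873 0.056  0.098 ]
hBR [0.5397 0.0704 0.098 ]
hBL [0.5712 0.1858 0.098 ]
```

Request:
jog_arm --targets '[{"x": 0.8, "y": -4.6, "z": 1, "roll": 0.01}, {"x": 1.6, "y": -8.5, "z": 4, "roll": 0.01}, {"x": 1.6, "y": -9.3, "z": 6.5, "roll": 0.01}, {"x": 1.6, "y": -9.3, "z": 7.5, "roll": 0.01}, {"x": 1.6, "y": -9.3, "z": 7.5, "roll": 0.01}]'

```text
time_s: 2.65
eef_pos: [0.577, 0.1173, 0.1557]
eef_rot: [[0.96, -0.279, -0.002], [-0.279, -0.96, -0.002], [-0.002, 0.002, -1.0]]
wrist_force: [-0.0, -0.7, -0.7]
finger_gap: 0.003
finger_force: 0.0
```

```bash
python3 -c "
from h import *
go(.579,.124,.13,-105.7)
a=grab_frame('wrist');b=grab_frame('side')
cv2.imwrite('pics/w1.png',a)
b=cv2.resize(b[220:340,200:360],None,fx=3.5,fy=3.5,interpolation=cv2.INTER_CUBIC)
a=a[90:330,40:400]
cv2.imwrite('pics/m1.png',np.hstack([cv2.resize(a,(440,293)),cv2.resize(b[:293*1],(360,293)) ]))
np.save('c1.npy',calibration('wrist'),allow_pickle=True)"
```

```text
t 2.65 tcp [0.577  0.1173 0.1557] yang -106.2 tilt [-0.0023 -0.0018] F [-0.  -0.7 -0.7] gap 0.003081030157429759 ff 0.0
move cm [ 0.01 -0.71  2.57] roll -0.009
```

View pics/m1.png

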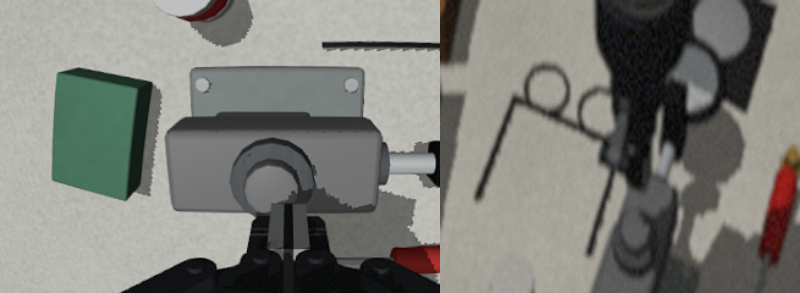

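The left half of the picture shows the button top at crop (271,182), about (262,239) in the full frame. The shut fingertips are at column 276, so the tool is roughly 1 cm short.

```bash
python3 - <<'E'
from h import *
np.set_printoptions(precision=4,suppress=True)
c=np.load('c1.npy',allow_pickle=True).item()
print(c['xyz'])
for n,p,z in (("btn",(261.8,239),.12),("hTL",(40+167/1.222,90+125/1.222),.098),("hTR",(40+380/1.222,90+125/1.222),.098),("hBL",(40+172/1.222,90+210/1.222),.098)): print(n,wz(c,p,z))
go(.58,.127,.13,-105.7)
E
```

```text
[0.651  0.0963 0.2983]
btn [0.5845 0.1238 0.12  ]
hTL [0.6228 0.1714 0.098 ]
hTR [0.5909 0.0628 0.098 ]
hBL [0.5752 0.1874 0.098 ]
t 2.75 tcp [0.5782 0.118  0.1571] yang -106.19 tilt [ 0.0009 -0.0006] F [-0.3  0.6  1.2] gap 0.0043061505858422375 ff 0.0
move cm [-0.08 -0.92  2.71] roll -0.009
```

View pics/w1.png

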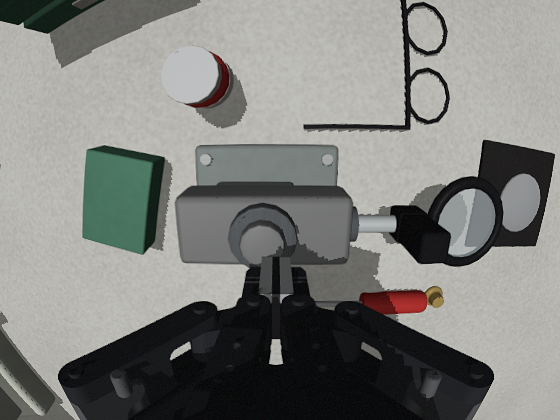

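The button centre is at (264,241) and the housing spans x 177–352. I'll centre over it and come down close.

Request:
jog_arm --targets '[{"x": 0.1, "y": -0.7, "z": 0, "roll": -0.01}, {"x": 0.1, "y": -0.8, "z": 1, "roll": -0.01}, {"x": 0.1, "y": -0.8, "z": 2, "roll": -0.01}, {"x": 0.1, "y": -0.8, "z": 2.7, "roll": -0.01}, {"x": 0.1, "y": -0.8, "z": 2.7, "roll": -0.01}]'

```text
time_s: 3.38
eef_pos: [0.5804, 0.1269, 0.1282]
eef_rot: [[0.964, -0.267, -0.002], [-0.267, -0.964, -0.001], [-0.002, 0.001, -1.0]]
wrist_force: [-0.1, -0.3, 0.5]
finger_gap: -0.002
finger_force: 0.0
```

```bash
python3 -c "
from h import *
go(.581,.125,.113,-105.7)"
```

```text
t 3.375 tcp [0.5804 0.1269 0.1282] yang -105.49 tilt [-0.002  -0.0007] F [-0.1 -0.3  0.5] gap -0.0023112498476836915 ff 0.0
move cm [0.11 0.16 1.52] roll 0.004
```

Pressing gently in small steps.

Request:
jog_arm --targets '[{"x": 0, "y": 0, "z": 0.5, "roll": 0}, {"x": 0, "y": 0, "z": 0.9, "roll": 0}, {"x": 0, "y": 0, "z": 1.2, "roll": 0}, {"x": 0, "y": 0, "z": 1.4, "roll": 0}, {"x": 0, "y": 0, "z": 1.5, "roll": 0}]'

```text
time_s: 4.0
eef_pos: [0.5813, 0.1271, 0.1146]
eef_rot: [[0.964, -0.267, 0.0], [-0.267, -0.964, 0.0], [0.0, -0.0, -1.0]]
wrist_force: [-0.8, -0.8, 4.4]
finger_gap: 0.003
finger_force: 2.3
```

Request:
jog_arm --targets '[{"x": 0, "y": 0, "z": 0.1, "roll": 0}, {"x": 0, "y": 0, "z": 0.2, "roll": 0}, {"x": 0, "y": 0, "z": 0.2, "roll": 0}]'

```text
time_s: 4.38
eef_pos: [0.5813, 0.1272, 0.114]
eef_rot: [[0.964, -0.267, 0.0], [-0.267, -0.964, 0.0], [0.0, -0.0, -1.0]]
wrist_force: [-3.5, -0.4, 12.9]
finger_gap: 0.002
finger_force: 7.0
```

The force rose to 13 N at z 0.114, so the button is at its stop. Lifting, then checking that the boom sprang out.

Request:
jog_arm --targets '[{"x": 0, "y": 0, "z": -1, "roll": 0}, {"x": 0, "y": 0, "z": -4, "roll": 0}, {"x": 0, "y": 3, "z": -7, "roll": 0}, {"x": 0, "y": 5, "z": -8, "roll": 0}, {"x": 0, "y": 5, "z": -8, "roll": 0}]' --claw 5.5

```text
time_s: 5.0
eef_pos: [0.5674, 0.0767, 0.1923]
eef_rot: [[0.963, -0.271, 0.0], [-0.271, -0.963, -0.001], [0.0, 0.001, -1.0]]
wrist_force: [0.6, -0.7, -0.1]
finger_gap: 0.644
finger_force: 0.0
```

```bash
python3 -c "
from h import *
np.set_printoptions(precision=4,suppress=True)
go(.547,.004,.19,-105.7)
c=calibration('wrist');np.save('c2.npy',c,allow_pickle=True)
a=grab_frame('wrist');cv2.imwrite('pics/w2.png',a)
print(c['xyz'])"
```

```text
t 5.0 tcp [0.5674 0.0767 0.1923] yang -105.7 tilt [ 0.0001 -0.0008] F [ 0.6 -0.7 -0.1] gap 0.6442870471000401 ff 0.0
move cm [-0.    7.55  0.24] roll 0.0
[0.6405 0.0556 0.3335]
```

View pics/w2.png

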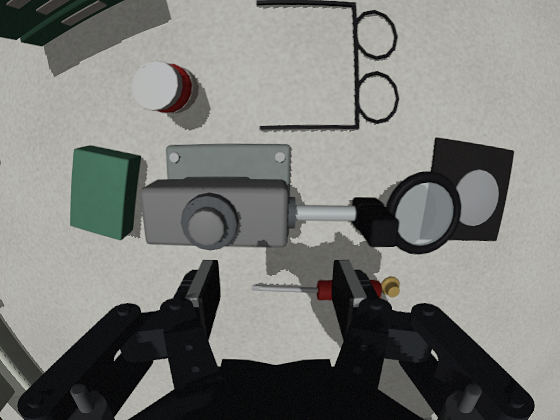

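The boom has sprung out: the rod is visible from x 295 to 355 and the grip's top face is around (383,231).

```bash
python3 - <<'E'
from h import *
np.set_printoptions(precision=4,suppress=True)
c=np.load('c2.npy',allow_pickle=True).item()
for n,p,z in (("knob",(383,231),.128),("btn",(209,220),.12),("loupe",(423,212),.083)): print(n,wz(c,p,z))
go(.549,.005,.15,-105.7)
E
```

```text
knob [0.5455 0.0037 0.128 ]
btn [0.5841 0.1196 0.12  ]
loupe [ 0.5313 -0.0469  0.083 ]
t 5.05 tcp [0.5673 0.0783 0.1917] yang -105.58 tilt [-0.0007  0.    ] F [0.9 0.7 0.1] gap 0.6452433365035241 ff 0.0
move cm [0.21 7.56 4.17] roll 0.002
```

Request:
jog_arm --targets '[{"x": 0, "y": 4, "z": 0, "roll": 0}, {"x": 0, "y": 7, "z": 0, "roll": 0}, {"x": 0, "y": 7.6, "z": 2, "roll": 0}, {"x": 0, "y": 7.6, "z": 4, "roll": 0}, {"x": 0, "y": 7.6, "z": 4, "roll": 0}]'

```text
time_s: 5.68
eef_pos: [0.5459, 0.0069, 0.1498]
eef_rot: [[0.964, -0.265, -0.005], [-0.265, -0.964, 0.0], [-0.005, 0.001, -1.0]]
wrist_force: [0.1, 0.5, -0.5]
finger_gap: 0.648
finger_force: 0.0
```

```bash
python3 -c "
from h import *
np.set_printoptions(precision=4,suppress=True)
go(.547,.0045,.097,-105.7)
a=grab_frame('wrist');b=grab_frame('scene')
b=cv2.resize(b[150:240,260:400],(467,300),interpolation=cv2.INTER_CUBIC)
cv2.imwrite('pics/m3.png',np.vstack([cv2.resize(a[170:350,150:430],(467,300)),b]))"
```

```text
t 5.675 tcp [0.5459 0.0069 0.1498] yang -105.39 tilt [-0.0053  0.0004] F [ 0.1  0.5 -0.5] gap 0.6475605260942933 ff 0.0
move cm [0.2  0.2  5.28] roll 0.005
```

View pics/m3.png

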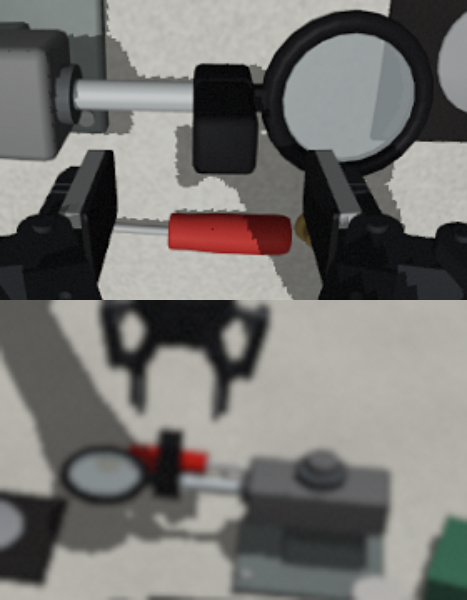

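The fingers straddle the grip: pads at crop x 97 and 332, grip top at about 225. A small y correction, then down.

Request:
jog_arm --targets '[{"x": 0.1, "y": 0.4, "z": 1, "roll": 0}, {"x": 0.1, "y": 0.4, "z": 2.5, "roll": 0}, {"x": 0.1, "y": 0.4, "z": 4, "roll": 0}, {"x": 0.1, "y": 0.4, "z": 5.2, "roll": 0}, {"x": 0.1, "y": 0.4, "z": 5.2, "roll": 0}]'

```text
time_s: 6.4
eef_pos: [0.5465, 0.0016, 0.0989]
eef_rot: [[0.964, -0.267, -0.003], [-0.267, -0.964, -0.0], [-0.003, 0.001, -1.0]]
wrist_force: [-0.0, -0.3, 0.2]
finger_gap: 0.645
finger_force: 0.0
```

```bash
python3 -c "
from h import *
go(.547,.0045,.097,-105.7)
a=grab_frame('wrist');b=grab_frame('scene')
b=cv2.resize(b[150:240,260:400],(467,300),interpolation=cv2.INTER_CUBIC)
cv2.imwrite('pics/m4.png',np.vstack([cv2.resize(a[170:350,150:430],(467,300)),b]))"
```

```text
t 6.4 tcp [0.5465 0.0016 0.0989] yang -105.47 tilt [-0.0027 -0.0002] F [-0.  -0.3  0.2] gap 0.6447193843512993 ff 0.0
move cm [-0.02 -0.29  0.19] roll 0.004
```

View pics/m4.png

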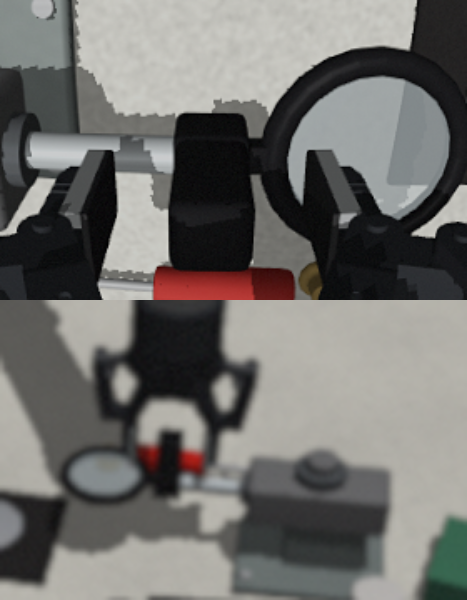

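The grip is centred between the fingers, with pads at 97 and 330 and the grip at 172–250. I'll check the sideways (tool x) offset from the top face's edges.

```bash
python3 -c "
from h import *
np.set_printoptions(precision=4,suppress=True)
c=calibration('wrist');s=ctrl.read_state();R=np.array(s['eef_rot'])
a=cv2.imread('pics/m4.png',0)[:300]
print(a[100:280:6,200:225].mean(1).astype(int))
for v in (113,145,150,205): print(v,(R.T@(wz(c,(276,170+v/1.667),.128)-s['eef_pos']))*1000)
for z in (.066,.09): print((R.T@(wz(c,(276,170+266/1.667),z)-s['eef_pos']))*1000)
"
```

```text
[171 163 126  11  11  11  17   9  11  11  10  11  11  10  11  11  11  15
  24  28  27  15  14  14  14  14  13  12  11  53]
113 [ 31.062    0.86   -27.9035]
145 [ 23.1217   0.8587 -27.901 ]
150 [ 21.8426   0.8585 -27.9006]
205 [  6.9338   0.8573 -27.8959]
[-60.1767   1.0059  34.1251]
[-41.5081   0.9484  10.1193]
```

The tool x offset is about −2 mm, so the grip is well placed. Closing.

Request:
jog_arm --targets '[{"x": 0, "y": 0, "z": 0, "roll": 0}, {"x": 0, "y": 0, "z": 0, "roll": 0}, {"x": 0, "y": 0, "z": 0, "roll": 0}, {"x": 0, "y": 0, "z": 0, "roll": 0}, {"x": 0, "y": 0, "z": 0, "roll": 0}]' --claw 0 --newtons 60

```text
time_s: 7.12
eef_pos: [0.548, 0.0016, 0.1007]
eef_rot: [[0.964, -0.267, 0.001], [-0.267, -0.964, 0.0], [0.001, -0.001, -1.0]]
wrist_force: [-0.0, 0.1, 3.9]
finger_gap: 0.244
finger_force: 59.6
```

Request:
jog_arm --targets '[{"x": 0, "y": 0.8, "z": 0, "roll": 0}, {"x": 0, "y": 1.6, "z": 0, "roll": 0}, {"x": 0, "y": 2.4, "z": 0, "roll": 0}, {"x": 0, "y": 3.2, "z": 0, "roll": 0}, {"x": 0, "y": 4, "z": 0, "roll": 0}]'

```text
time_s: 7.75
eef_pos: [0.5367, -0.037, 0.1003]
eef_rot: [[0.964, -0.267, 0.0], [-0.267, -0.964, 0.001], [0.0, -0.001, -1.0]]
wrist_force: [1.3, 2.4, 3.3]
finger_gap: 0.244
finger_force: 59.6
```

Request:
jog_arm --targets '[{"x": 0, "y": 0.8, "z": 0, "roll": 0}, {"x": 0, "y": 1.6, "z": 0, "roll": 0}, {"x": 0, "y": 2.4, "z": 0, "roll": 0}, {"x": 0, "y": 3.2, "z": 0, "roll": 0}, {"x": 0, "y": 4, "z": 0, "roll": 0}]'

```text
time_s: 8.38
eef_pos: [0.526, -0.0739, 0.1001]
eef_rot: [[0.964, -0.265, -0.0], [-0.265, -0.964, 0.002], [-0.001, -0.002, -1.0]]
wrist_force: [1.6, 5.5, 2.0]
finger_gap: 0.244
finger_force: 59.7
```

Request:
jog_arm --targets '[{"x": 0, "y": 0.6, "z": 0, "roll": 0}, {"x": 0, "y": 1.2, "z": 0, "roll": 0}, {"x": 0, "y": 1.8, "z": 0, "roll": 0}, {"x": 0, "y": 2.2, "z": 0, "roll": 0}, {"x": 0, "y": 2.5, "z": 0, "roll": 0}]'

```text
time_s: 9.0
eef_pos: [0.5198, -0.0954, 0.1]
eef_rot: [[0.964, -0.265, 0.0], [-0.265, -0.964, 0.005], [-0.001, -0.005, -1.0]]
wrist_force: [3.0, 13.2, 0.3]
finger_gap: 0.243
finger_force: 59.6
```

Request:
jog_arm --targets '[{"x": 0, "y": 0.1, "z": 0, "roll": 0}, {"x": 0, "y": 0.2, "z": 0, "roll": 0}, {"x": 0, "y": 0.2, "z": 0, "roll": 0}, {"x": 0, "y": 0.2, "z": 0, "roll": 0}]'

```text
time_s: 9.5
eef_pos: [0.5199, -0.0954, 0.0999]
eef_rot: [[0.965, -0.263, 0.001], [-0.263, -0.965, 0.006], [-0.001, -0.006, -1.0]]
wrist_force: [3.1, 14.0, 0.9]
finger_gap: 0.244
finger_force: 59.6
```

```bash
python3 -c "
from h import *
go(.547,.0045,.097,-105.7)
a=grab_frame('wrist');b=grab_frame('scene')
cv2.imwrite('pics/m5.png',np.hstack([a[60:340,:][:,:460],cv2.resize(b[160:280,230:376],(340,280),interpolation=cv2.INTER_CUBIC)]))"
```

```text
t 9.5 tcp [ 0.5199 -0.0954  0.0999] yang -105.23 tilt [0.0011 0.0064] F [ 3.1 14.   0.9] gap 0.24422693823681757 ff 59.56661939620972
move cm [-1.000e-02 -1.035e+01  3.600e-01] roll 0.008
```

View pics/m5.png

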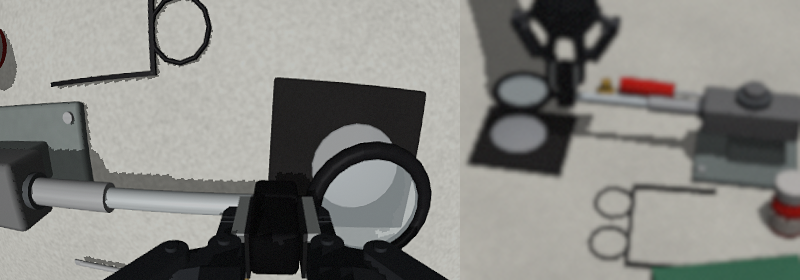

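The picture shows both tube sections out and the loupe above the lens, with pad, spectacles and screwdriver undisturbed. One small extra pull will confirm that this is the hard stop.

Request:
jog_arm --targets '[{"x": 0, "y": 0.2, "z": 0, "roll": 0}, {"x": 0, "y": 0.3, "z": 0, "roll": 0}, {"x": 0, "y": 0.3, "z": 0, "roll": 0}, {"x": 0, "y": 0.3, "z": 0, "roll": 0}]'

```text
time_s: 10.1
eef_pos: [0.5199, -0.0955, 0.0998]
eef_rot: [[0.965, -0.261, 0.002], [-0.261, -0.965, 0.009], [-0.0, -0.009, -1.0]]
wrist_force: [5.5, 18.8, -0.8]
finger_gap: 0.245
finger_force: 59.5
```

The force rose to 19.6 N with no movement, so the boom is at the second stop and still held. Handing in.

```bash
python3 -c "
from rig import ctrl
print(ctrl.job_done())"
```

```text
the job is handed in; nothing more can be done
None
```

I pressed the release button fully and let it up, pulled the boom out to its second stop, and handed the job in at about 10 s with the gripper still holding the loupe over the lens; nothing else on the bench looked disturbed, and no verdict was reported back.

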